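Rap the dust off the extractor's filter, draw it out and hold it over the bowl

TASK

Clean-down at the clay bench: with the dust extractor's flap still shut, turn the rapper knob on its top clockwise to the stop and let go so that it springs back; then lift the flap right back so it stays open, draw the filter cassette beneath it up out of its slot and carry it over to the wash bowl. Finish holding it there in the gripper, upright and still, over the middle of the bowl and about a hand's breadth above the rim, touching nothing else, ready to be brushed down. Keep the filter upright all the way so it does not shed its dust, leave the flap open, and leave the bowl and everything else on the bench where it stands.

Things in the scene. Friction and masses are not known exactly. Their poses are not given: they have to be found in the camera images.
- extractor: Bench dust extractor: grey steel box 240 deep (x) x 300 wide (y) x 155 mm high, fixed, louvred inlet grille facing its own -x (towards the robot). Origin: centre of its underside; x to its back, y to its left, z up. On top: flap at the left front (x -112 to +40, y -48 to +138 mm), black rapper knob at x -20, y -98, low wire bail at the rear (x +85, up to z 176).
- well (a point): Middle of the filter well's floor, under the flap: x = -35, y = +45, z = 110 mm in the extractor's frame. The well is open 140 mm along x and 180 mm along y. A slot in its floor, 20 (x) x 154 mm (y), centred here, holds the filter, whose frame stands 10 mm out of the floor.
- rapper (a joint): Turn of the rapper knob in rad: 0 at rest (bar grip along the extractor's x), growing clockwise seen from above to a hard stop at 1.2. A return spring resists with 0.04 N m at rest and 0.14 N m at the stop and snaps the knob back to 0 when it is let go.
- rapper_grip (a point): Point on the rapper knob's axis at the height to grip its bar (tool centre), z = 184 mm in the extractor's frame. The bar is 46 mm long (along the extractor's x at rest), 12 mm thick (y) and stands from z = 164 to 191 mm on a round skirt of 48 mm diameter.
- flap (a joint): Opening of the flap in rad: 0 shut (lying flat on top), growing as its front edge (towards the grille) rises; 1.95 fully back against its stop. It falls shut when let go below about 1.4 and falls back to the stop when let go past about 1.75. It weighs about 160 g.
- flap_hinge (a point): Middle of the flap's hinge line, at x = +40, y = +45, z = 155 mm in the extractor's frame; the hinge line runs along the extractor's y. The flap reaches 152 mm from it towards the grille and is 186 mm wide and 4 mm thick.
- flap_knob (a point): Grip point on the flap's small black pull knob, 130 mm from the hinge line on the flap's midline, 27 mm above the hinge line when shut (23 mm above the flap's outer face). The knob is round, 15 mm in diameter at the neck and 18 mm at its head, 30 mm tall from the flap's face; it moves and turns with the flap.
- filter: Filter cassette, hidden under the shut flap: upright plate of pleated paper in a grey plastic frame, 16 thick (its x) x 150 wide (its y) x 85 mm tall, with a pull tab on the middle of its top edge; about 160 g. Origin: centre of its lower edge; z up along the plate, vertical when upright. In place its axes agree with the extractor's, lower edge 35 mm above the bench, 2 mm play all round.
- filter_tab (a point): Grip point on the filter's pull tab, 109 mm above the filter's lower edge (24 mm above the frame's top edge). The tab is 12 mm thick (filter's x), 40 mm wide (y) and 28 mm tall; it is taken from above across its thickness. In place the tab's top is 148 mm above the bench, 7 mm under the shut flap.
- bowl: Round grey plastic wash bowl, 260 mm across its rim and 80 mm high, standing on the bench to one side of the extractor, left or right. Origin: centre of its underside; loose, about 700 g.
- bowl_rim (a point): Centre of the bowl's mouth, 80 mm above the bench.
- wheel: a bystander, not part of the job; leave it in place. Banding wheel (round turntable) of dark cast iron, 200 mm across and 78 mm high, on the other side of the extractor. Origin: centre of its underside.
- pot: a bystander, not part of the job; leave it in place. Unfired scalloped clay bowl standing on the wheel, 125 mm across, 55 mm high. Origin: centre of its underside.
- brush: a bystander, not part of the job; leave it in place. Flat wood-handled brush about 180 mm long, 40 mm wide, 14 mm high, lying before the extractor. Origin: at its middle, on the bench.
- loop_tool: a bystander, not part of the job; leave it in place. Wood-handled loop trimming tool 170 mm long, 10 mm high, lying before the extractor. Origin: under the middle of its handle.
- rib: a bystander, not part of the job; leave it in place. Wooden kidney-shaped throwing rib, 70 x 76 x 8 mm, lying at the extractor's right, near the cup. Origin: centre of its underside.
- jar: a bystander, not part of the job; leave it in place. Lidded glaze jar 64 mm across, 85 mm high, behind on the left. Origin: centre of its underside.
- cup: a bystander, not part of the job; leave it in place. White ceramic cup 72 mm across, 85 mm high, behind on the right. Origin: centre of its underside.

How it is judged:
On the way, in this order (a step that is already met when the one before it is completed fails the run):
1. the rapper knob is turned to its stop with the flap shut (value of joint rapper above 1.1 rad and value of joint flap below 0.1 rad), for 0.05 s.
2. the knob, let go, has sprung back with the flap still shut (value of joint each of rapper, flap below 0.1 rad and contact force between the fingers and extractor below 0.2 N and distance between the grasp point and rapper_grip above 0.03 m), for 0.05 s.
3. the flap stands open (value of joint flap above 1.65 rad), for 0.2 s.
4. the filter is drawn clear out of the extractor in the fingers (z of filter in the frame of extractor above 0.13 m and contact force between the fingers and filter above 1 N), for 0.1 s.
At the end, for the whole second after the job is handed in: The filter is held still in the fingers, upright within 0.2 rad, its lower edge 25 to 170 mm above the bowl's rim and its middle within 50 mm of the bowl's centre in plan, touching neither bowl nor extractor; the flap stands open past 1.65 rad and the knob is back within 0.1 rad of rest (contact force between the fingers and filter above 2 N and contact force between filter and extractor below 0.1 N and contact force between filter and bowl below 0.1 N and horizontal distance between filter and bowl_rim below 0.05 m and z of filter in the frame of bowl_rim between 0.025 and 0.17 m and angle between filter's own z axis and vertical below 0.2 rad and linear speed of filter below 0.04 m/s and value of joint flap above 1.65 rad and value of joint rapper below 0.1 rad); the arm keeps its last pose, push and grip.
It fails at once if the bowl or another loose thing on the bench is shifted more than 30 mm (distance of any of wheel, pot, brush, loop_tool, rib, jar, cup, bowl from where it was at the start of the episode above 0.03 m).
It fails at once if the filter is tipped more than 0.6 rad from upright (angle between filter's own z axis and vertical above 0.6 rad).
It also fails if it takes over 67 s, if anything falls off the work surface, if the arm or the gripper's body presses on something with over 40 N, if the wrist force passes 120 N, or if a joint passes its speed limit or range.

ROBOT

A 6-joint arm with a two-finger parallel gripper is mounted at the origin on the work surface. World frame = base frame: x ahead of the robot, y to its left, z up, the work surface at z = 0. Lengths are in m, angles in rad, forces in N, time in s.
With the tool pointing down it reaches from about 0.35 to 0.775 m from the base axis. Payload 7.3 kg.
Tool frame: the origin (TCP) lies between the finger pads, 19 mm behind the fingertips; this is the grasp point; z points along the fingers, y is the line along which they close (so a half turn about z gives the same grasp; the last joint's range is limited). The gripper opens to 92 mm and grips with 3 to 60 N. Pads are 19 mm wide; open, the fingers measure 130 mm over their backs; the gripper's body (75 mm by 190 mm) begins 47 mm behind the grasp point.
Start: joints at [-1.307, 0.342, 1.524, -0, 1.275, -0.146], TCP at [0.209, -0.482, 0.246] pointing down, gripper open.
Joint ranges: [-2.53, 2.53], [-0.77, 2.02], [0.04, 2.7], [-1, 4.14], [0.28, 2.66], [-3.11, 3.11]. Speed limits (rad/s): [2.57, 2.57, 3.14, 3.14, 3.14, 3.14].

INTERFACE

Orientations are given as [roll, pitch, yaw] about the fixed x, y, z axes, in that order (R = Rz(yaw) Ry(pitch) Rx(roll)).
In Python, from cell import robot gives the robot as it stands.
- The arm moves only by the tool creep_tool, called after "Request:" by a JSON object that holds its "op" and its "data". Schema: {"type":"object","properties":{"plan":{"type":"string"},"finger_gap":{"type":"number"},"squeeze":{"type":"number"},"only":{"type":"string"},"quiet":{"type":"boolean"},"lines":{"type":"string"}},"required":["plan"],"additionalProperties":false}. plan is a string of 1 to 8 rows, parted by semicolons, with the numbers parted by commas; each row has 6 numbers: dx, dy, dz in m, then a rotation vector rx, ry, rz in rad; each row shifts and turns the commanded pose from where the row before left it, along the tool's axes as they then stand; what a row does not reach is not made up. A row lasts 1/12 s, in which the tool goes at most 0.0417 m and 0.125 rad, less where a joint would pass 70% of its speed; a pose out of reach is approached as far as the arm can. finger_gap is the finger opening in m, set as the call begins (left out keeps the last). The fingers move at their own pace and stop on an object; squeeze is the grip in N (left out, the last holds). Time passes only in rows, so rows that do not move let the fingers close. The tool returns the time, the measured TCP pose, the force, the opening and the grip force at its end. only (a regular expression) keeps the lines of the reply that match it, lines (a string "A,B") keeps lines A to B, and quiet returns only ok. Input that does not fit is refused with a message, and nothing moves.
- robot.observe(): the state, without advancing time (a new reading comes with each control period).
- robot.read_camera(name): name is "scene" or "top" or "wrist"; returns a dict with "image" (420x560x3 uint8, red, green, blue), "fx", "fy", "cx", "cy" (pixels), "pose" (4x4, takes a point from camera to world coordinates). Camera axes: x right, y down, z forward; pixel columns grow to the right and rows downward; lengths in m; the calibration is good to about 2 mm. A picture is of the moment at which its call begins. There is no depth.
- robot.hand_in(): hands the job in; it is judged then, once.
The state is a dict: "time": time; "qpos": joint angles; "qvel": joint speeds; "joint_efforts": joint torques, N m; "tool_pos": TCP position; "tool_rot": TCP orientation; "contact_force": force on the tool from outside, world axes, zero at the start; "torque": the same for the moment, N m; "opening": finger opening in m; "grip_force": force on a finger pad.
Only numpy, scipy, OpenCV 4.12 (cv2) and the standard library are available. Lean on these libraries where they do the work, as an engineer would, in place of code of your own. Each camera call takes 0.05 s, during which the arm holds its last target. There are 200 camera calls.

## Working session

There is one attempt and no reset: what is moved stays moved. The work goes in short steps, Python scripts to look and compute and a tool call to move; the robot and the scene stay as the last step left them, time stands still between calls to the robot, and variables do not carry over. Pictures are saved under pics/ and viewed, at most 14 in all, crops included, and the job is handed in when it is done.

```bash
ls; mkdir -p pics
```

Run:
```python
from cell import robot
import cv2,numpy as np
for n in("scene","top"):
    c=robot.read_camera(n);cv2.imwrite(f"pics/{n}0.png",c["image"][:,:,::-1]);print(n,c["fx"],c["fy"],c["cx"],c["cy"],np.round(c["pose"],4).tolist())
s=robot.observe();print(s["time"],s["tool_pos"],s["tool_rot"],s["opening"])
```

```text
cell.py
pics
scene 381.41144445146074 381.41144445146074 277.6217715040528 206.36899632390848 [[0.346, 0.728, -0.5919, 1.1732], [0.9381, -0.2783, 0.2062, -0.2282], [-0.0146, -0.6266, -0.7792, 0.9948], [0.0, 0.0, 0.0, 1.0]]
top 454.9894945755938 454.9894945755938 273.9802243590915 203.11030891747927 [[0.0267, -0.9813, 0.1907, 0.3392], [-0.9996, -0.0272, -0.0004, -0.0293], [0.0056, -0.1906, -0.9817, 1.1583], [0.0, 0.0, 0.0, 1.0]]
0.1 [ 0.20908863 -0.48122571  0.24491204] [-3.14026779e+00 -1.93473635e-04  4.09744436e-01] 0.09215055408854624
```

View pics/top0.png

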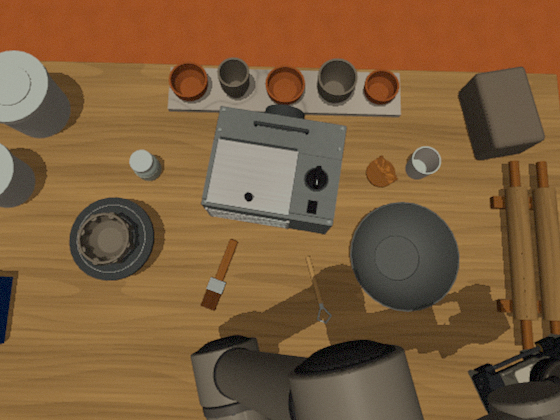

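View pics/scene0.png

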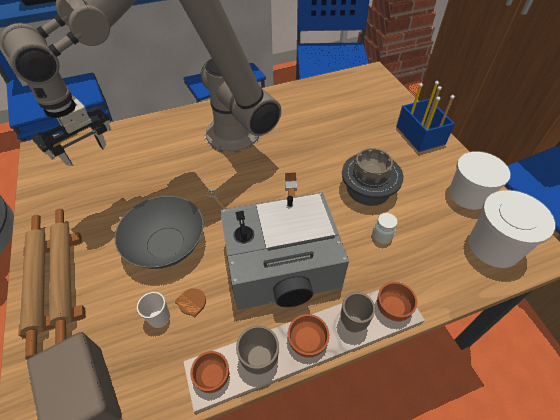

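The top view shows the extractor around (275,170), the flap knob at (249,197), the rapper at (316,178) and the bowl at about (404,256) on the robot's right. I'll enlarge both views.

Run:
```python
import cv2
a=cv2.imread("pics/top0.png")[90:250,195:355];b=cv2.imread("pics/scene0.png")[165:325,205:365]
f=lambda i:cv2.resize(i,None,fx=5,fy=5,interpolation=cv2.INTER_CUBIC)
a=f(a)[:600];b=f(b)[:600]
cv2.imwrite("pics/ct.png",f(cv2.imread("pics/top0.png")[100:220,195:355])); cv2.imwrite("pics/cs.png",f(cv2.imread("pics/scene0.png")[180:300,205:365]))
```

```text
(no output)
```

View pics/ct.png

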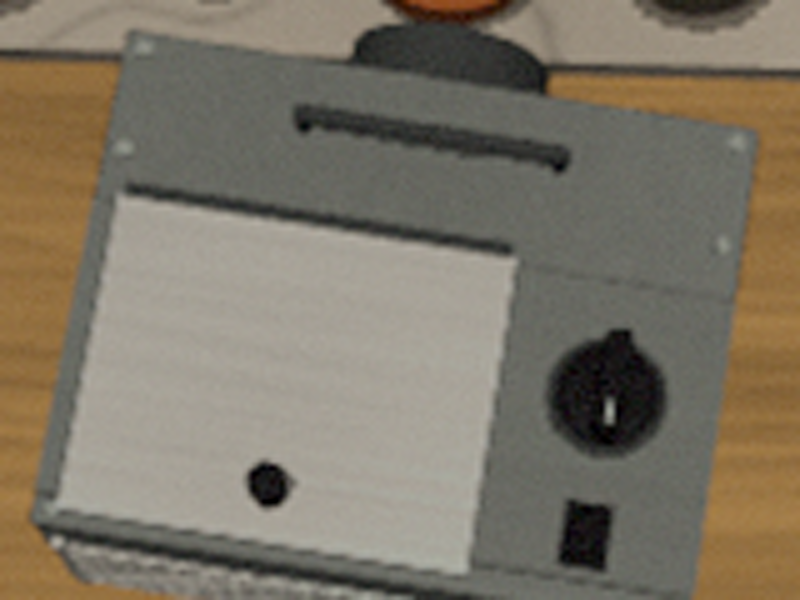

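View pics/cs.png

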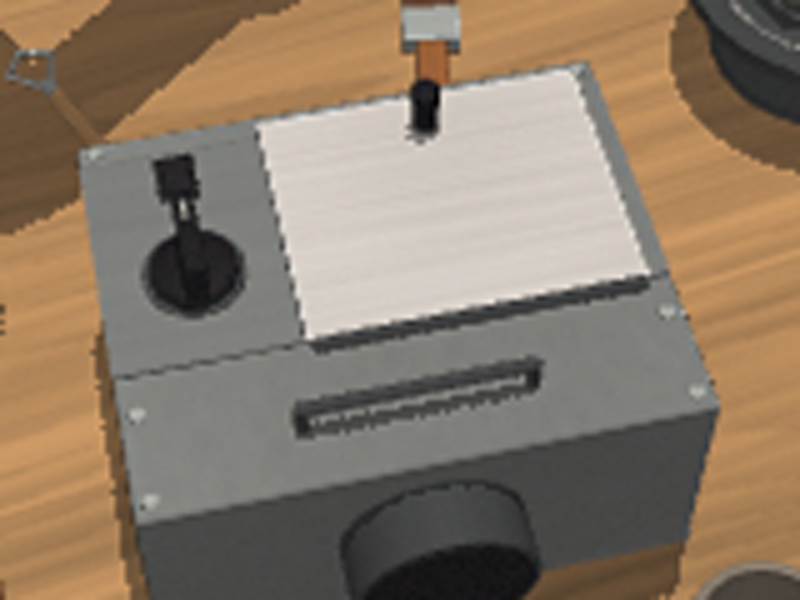

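Create h.py:
```python
import numpy as np
from scipy.spatial.transform import Rotation as R
from scipy.optimize import least_squares
K=dict(top=(454.9895,273.980,203.110,[[0.0267,-0.9813,0.1907,0.3392],[-0.9996,-0.0272,-0.0004,-0.0293],[0.0056,-0.1906,-0.9817,1.1583]]),
 scene=(381.4114,277.622,206.369,[[0.346,0.728,-0.5919,1.1732],[0.9381,-0.2783,0.2062,-0.2282],[-0.0146,-0.6266,-0.7792,0.9948]]))
def proj(n,P):
    f,cx,cy,T=K[n];T=np.array(T);p=(np.atleast_2d(P)-T[:,3])@T[:,:3];return np.c_[f*p[:,0]/p[:,2]+cx,f*p[:,1]/p[:,2]+cy]
def ray(n,u,v,z):
    f,cx,cy,T=K[n];T=np.array(T);d=T[:,:3]@[(u-cx)/f,(v-cy)/f,1];return T[:,3]+d*(z-T[2,3])/d[2]
```

Run:
```python
from h import *
t=[(.12,.15,.155,130,32),(.12,-.15,.155,755,130),(-.12,.15,.155,38,520),(.04,.138,.159,118,192),(.04,-.048,.159,517,258),(-.112,-.048,.159,470,573),(-.112,.138,.159,58,512),(-.09,.045,.189,267,484)]
s=[(.12,.15,.155,718,405),(.12,-.15,.155,145,522),(-.12,-.15,.155,82,155),(-.12,.15,.155,588,65),(-.112,-.048,.159,258,128),(-.112,.138,.159,578,68),(.04,.138,.159,655,275),(.04,-.048,.159,305,340)]
t=np.array(t);s=np.array(s)
def W(q,P): return R.from_euler('z',q[2]).apply(P)+[q[0],q[1],0]
tp=t[:,3:]/5+[195,100]-.4;sp=s[:,3:]/5+[205,180]-.4
res={}
def f(q,w=(1,1)): return np.r_[w[0]*(proj("top",W(q,t[:,:3]))-tp).ravel(),w[1]*(proj("scene",W(q,s[:,:3]))-sp).ravel()]
for w in((1,1),(1,0),(0,1)):
    r=least_squares(f,[.55,0,0],args=(w,));print(r.x);
    if w==(1,1):print(np.round(r.fun.reshape(-1,2),1).tolist());q=r.x
for n,P in dict(rap=(-.02,-.098,.184),knob=(-.09,.045,.182),hinge=(.04,.045,.155),tab=(-.035,.045,.144)).items():print(n,W(q,[P])[0])
for n,e in dict(top=(350,459,203,311),scene=(115,203.5,197.5,271)).items():
    a=np.linspace(0,6.283,100)
    g=lambda c:(lambda p:np.r_[p[:,0].min()-e[0],p[:,0].max()-e[1],p[:,1].min()-e[2],p[:,1].max()-e[3]])(proj(n,np.c_[c[0]+.13*np.cos(a),c[1]+.13*np.sin(a),a*0+.08]))
    r=least_squares(g,[.5,-.3]);print(n,'bowl',r.x,r.fun)
```

```text
[ 0.62538125 -0.02935033 -0.13402145]
[[-0.7, -0.9], [1.2, -0.8], [-1.9, 0.8], [0.3, -0.5], [0.4, -1.2], [-0.5, 0.5], [-0.2, -0.5], [-0.0, -0.6], [1.3, -0.3], [-1.7, 0.5], [-1.3, -1.5], [-0.2, -1.9], [-0.5, -1.2], [-1.2, -0.7], [-0.3, 0.2], [0.8, 0.7]]
[ 0.62458739 -0.02978685 -0.13262124]
[ 0.62679571 -0.02891031 -0.13732016]
rap [ 0.59246578 -0.12379911  0.184     ]
knob [0.54220125 0.02727199 0.182     ]
hinge [0.67103548 0.00990131 0.155     ]
tab [0.59670804 0.01992286 0.144     ]
top bowl [ 0.43065394 -0.34166155] [-0.45407093  0.45565727 -1.25073748  1.12060792]
scene bowl [ 0.4438618  -0.34247712] [-0.75923837  0.77654329  0.22589935 -0.28903169]
```

Extractor: (0.625, −0.029), yaw −0.134, with about 1 px of scatter in the fit. Bowl: about (0.437, −0.342). Next I align the tool with the knob bar and move above the rapper.

Create d.py:
```python
import sys;from h import *;from cell import robot
s=robot.observe();a=list(map(float,sys.argv[1:]));M=R.from_euler('xyz',s["tool_rot"])
print("t",round(s["time"],2),"pos",np.round(s["tool_pos"],4),"rpy",np.round(s["tool_rot"],3),"q",np.round(s["qpos"],2),"F",np.round(s["contact_force"],1),"op",round(s["opening"],4),"grip",round(s["grip_force"],1))
if len(a)>=3: print("tool delta",np.round(M.inv().apply(np.array(a[:3])-s["tool_pos"]),4))
if len(a)==6: print("rotvec",np.round((M.inv()*R.from_euler('xyz',a[3:])).as_rotvec(),4))
```

```text
(no output)
```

Request:
{"op": "creep_tool", "data": {"plan": "0,0,0,0,0,0.109;0,0,0,0,0,0.109;0,0,0,0,0,0.109;0,0,0,0,0,0.109;0,0,0,0,0,0.109", "finger_gap": 0.05, "squeeze": 20}}

```text
time: 0.52
tool_pos: [0.2091, -0.4813, 0.2451]
tool_rot: [-3.141, 0.0, -0.141]
contact_force: [-0.6, -0.2, -0.9]
opening: 0.0628
grip_force: 0.0
```

Request:
{"op": "creep_tool", "data": {"plan": "0.0237,-0.0289,0,0,0,0;0.0237,-0.0289,0,0,0,0;0.0237,-0.0289,0,0,0,0;0.0237,-0.0289,0,0,0,0;0.0237,-0.0289,0,0,0,0;0.0237,-0.0289,0,0,0,0;0.0237,-0.0289,0,0,0,0"}}

```text
time: 1.1
tool_pos: [0.4018, -0.3018, 0.2453]
tool_rot: [-3.141, 0.0, -0.135]
contact_force: [0.6, -1.1, -0.0]
opening: 0.0496
grip_force: 0.0
```

Request:
{"op": "creep_tool", "data": {"plan": "0.0237,-0.0289,0,0,0,0;0.0237,-0.0289,0,0,0,0;0.0237,-0.0289,0,0,0,0;0.0237,-0.0289,0,0,0,0;0.0237,-0.0289,0,0,0,0;0.0237,-0.0289,0,0,0,0;0.0237,-0.0289,0,0,0,0;0,0,0,0,0,0"}}

```text
time: 1.77
tool_pos: [0.5959, -0.1203, 0.2445]
tool_rot: [-3.139, -0.001, -0.13]
contact_force: [-1.7, 0.2, -0.2]
opening: 0.0504
grip_force: 0.0
```

```bash
python3 d.py 0.5925 -0.124 0.186 3.1416 0 -0.134
```

Run:
```python
from cell import robot;import cv2,numpy as np
c=robot.read_camera("wrist");cv2.imwrite("pics/w1.png",c["image"][:,:,::-1]);print(c["fx"],c["cx"],c["cy"],np.round(c["pose"],4).tolist())
```

```text
t 1.77 pos [ 0.5959 -0.1203  0.2445] rpy [-3.139e+00 -1.000e-03 -1.300e-01] q [-0.33  0.5   1.28  0.    1.36  1.37] F [-1.7  0.2 -0.2] op 0.0504 grip 0.0
tool delta [-0.0029  0.0042  0.0585]
rotvec [-0.0023 -0.0007  0.0038]
377.3845040337618 277.59831216284834 208.97209353943487 [[-0.1289, -0.9597, -0.2498, 0.6625], [-0.9917, 0.1242, 0.0344, -0.1297], [-0.002, 0.2522, -0.9677, 0.3834], [0.0, 0.0, 0.0, 1.0]]
```

View pics/w1.png

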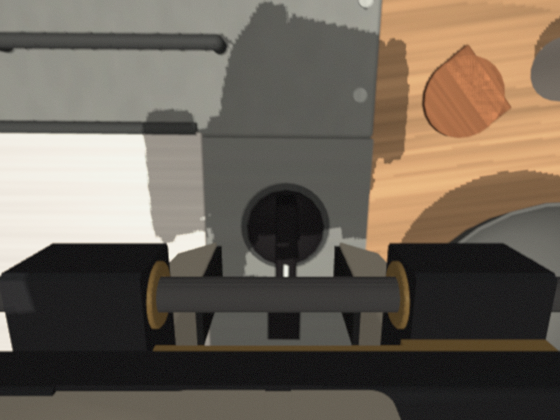

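The wrist view shows the knob skirt centred at (285,226), bar along the tool's x. That projects to about (0.594, −0.125), in agreement with the fit. Lowering and gripping.

Request:
{"op": "creep_tool", "data": {"plan": "-0.002,0.0045,0.01,0,0,0.004;0,0,0.02,0,0,0;0,0,0.02,0,0,0;0,0,0.0085,0,0,0;0,0,0,0,0,0"}}

```text
time: 2.23
tool_pos: [0.5882, -0.1298, 0.1846]
tool_rot: [-3.141, 0.005, -0.14]
contact_force: [0.2, 0.3, -0.7]
opening: 0.0501
grip_force: 0.0
```

Request:
{"op": "creep_tool", "data": {"plan": "0,0,0,0,0,0;0,0,0,0,0,0;0,0,0,0,0,0;0,0,0,0,0,0;0,0,0,0,0,0", "finger_gap": 0, "squeeze": 40}}

```text
time: 2.65
tool_pos: [0.5904, -0.1285, 0.1879]
tool_rot: [-3.139, -0.002, -0.139]
contact_force: [2.8, 14.6, 4.3]
opening: 0.021
grip_force: 7.6
```

```bash
python3 d.py
```

```text
t 2.65 pos [ 0.5904 -0.1285  0.1879] rpy [-3.139e+00 -2.000e-03 -1.390e-01] q [-0.34  0.53  1.38  0.    1.23  1.37] F [ 2.8 14.6  4.3] op 0.021 grip 7.6
```

Request:
{"op": "creep_tool", "data": {"plan": "0.002,-0.003,0,0,0,0;0.001,-0.002,0,0,0,0;0,0,0,0,0,0;0,0,0,0,0,0"}}

```text
time: 2.98
tool_pos: [0.5925, -0.1238, 0.1875]
tool_rot: [-3.14, 0.003, -0.139]
contact_force: [-4.8, 3.1, 4.0]
opening: 0.0119
grip_force: 40.0
```

```bash
python3 d.py 0.5935 -0.124 0.187
```

```text
t 2.98 pos [ 0.5925 -0.1238  0.1875] rpy [-3.14e+00  3.00e-03 -1.39e-01] q [-0.33  0.54  1.37  0.    1.23  1.38] F [-4.8  3.1  4. ] op 0.0119 grip 40.0
tool delta [0.001  0.     0.0005]
```

Request:
{"op": "creep_tool", "data": {"plan": "0,0,0,0,0,0.12;0,0,0,0,0,0.12;0,0,0,0,0,0.12;0,0,0,0,0,0.12;0,0,0,0,0,0.12;0,0,0,0,0,0.12;0,0,0,0,0,0.12;0,0,0,0,0,0.12"}}

```text
time: 3.65
tool_pos: [0.5926, -0.1236, 0.1875]
tool_rot: [3.141, 0.003, -1.104]
contact_force: [-4.4, 4.8, 3.8]
opening: 0.0116
grip_force: 40.0
```

Request:
{"op": "creep_tool", "data": {"plan": "0,0,0,0,0,0.12;0,0,0,0,0,0.12;0,0,0,0,0,0.05;0,0,0,0,0,0"}}

```text
time: 3.98
tool_pos: [0.5927, -0.1236, 0.1875]
tool_rot: [3.14, 0.002, -1.39]
contact_force: [-4.5, 4.9, 4.2]
opening: 0.0116
grip_force: 40.8
```

```bash
python3 d.py; python3 -c "
from cell import robot;s=robot.observe();print(s['torque'])"
```

```text
t 3.98 pos [ 0.5927 -0.1236  0.1875] rpy [ 3.14e+00  2.00e-03 -1.39e+00] q [-0.33  0.54  1.37  0.    1.23  2.63] F [-4.5  4.9  4.2] op 0.0116 grip 40.8
[0.92555362 0.59572064 0.79412829]
```

The torque of 0.79 N m is well above the spring's 0.14, so the knob is on its stop. Releasing and rising.

Request:
{"op": "creep_tool", "data": {"plan": "0,0,0,0,0,0;0,0,0,0,0,0;0,0,0,0,0,0;0,0,0,0,0,0;0,0,0,0,0,0;0,0,0,0,0,0", "finger_gap": 0.09}}

```text
time: 4.48
tool_pos: [0.5938, -0.1253, 0.187]
tool_rot: [-3.141, -0.001, -1.389]
contact_force: [0.4, -0.8, -0.9]
opening: 0.0475
grip_force: 0.0
```

Request:
{"op": "creep_tool", "data": {"plan": "0,0,-0.03,0,0,0;0,0,-0.03,0,0,0;0,0,-0.02,0,0,0;0,0,0,0,0,0;0,0,0,0,0,0"}}

```text
time: 4.9
tool_pos: [0.594, -0.1254, 0.2681]
tool_rot: [-3.139, -0.002, -1.389]
contact_force: [-0.9, -0.1, -0.3]
opening: 0.0808
grip_force: 0.0
```

```bash
python3 d.py 0.5422 0.0273 0.182 3.1416 0 -0.134
```

Run:
```python
from cell import robot;import cv2,numpy as np
c=robot.read_camera("scene");cv2.imwrite("pics/s2.png",cv2.resize(c["image"][150:330,170:410,::-1],None,fx=3,fy=3))
```

```text
t 4.9 pos [ 0.594  -0.1254  0.2681] rpy [-3.139e+00 -2.000e-03 -1.389e+00] q [-0.33  0.48  1.25 -0.    1.41  2.63] F [-0.9 -0.1 -0.3] op 0.0808 grip 0.0
tool delta [-0.1597  0.0236  0.0858]
rotvec [-1.0000e-03 -3.0000e-03 -1.2554e+00]
```

View pics/s2.png

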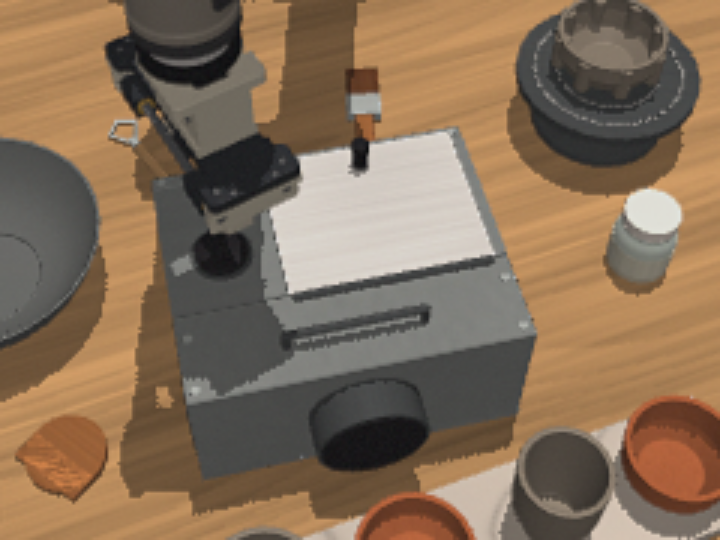

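The knob is back at rest along the extractor's x and the flap is still shut, with its knob at (360,153) in the crop. Now I turn back and go above the flap knob.

Request:
{"op": "creep_tool", "data": {"plan": "0,0,0,0,0,-0.125;0,0,0,0,0,-0.125;0,0,0,0,0,-0.125;0,0,0,0,0,-0.125;0,0,0,0,0,-0.125;0,0,0,0,0,-0.125;0,0,0,0,0,-0.125;0,0,0,0,0,-0.125", "finger_gap": 0.05, "squeeze": 8}}

```text
time: 5.62
tool_pos: [0.5929, -0.1249, 0.265]
tool_rot: [3.141, 0.003, -0.383]
contact_force: [-0.2, 0.4, -0.1]
opening: 0.0501
grip_force: 0.0
```

Request:
{"op": "creep_tool", "data": {"plan": "0,0,0,0,0,-0.125;0,0,0,0,0,-0.125;-0.0143,-0.0289,0,0,0,0;-0.0143,-0.0289,0,0,0,0;-0.0143,-0.0289,0,0,0,0;-0.0143,-0.0289,0,0,0,0;-0.0143,-0.0289,0,0,0,0;0,0,0,0,0,0"}}

```text
time: 6.28
tool_pos: [0.5403, 0.0326, 0.2656]
tool_rot: [-3.14, 0.004, -0.135]
contact_force: [-0.3, -0.3, 0.2]
opening: 0.0499
grip_force: 0.0
```

Request:
{"op": "creep_tool", "data": {"plan": "0,0,0.02,0,0,0;0,0,0.015,0,0,0;0,0,0,0,0,0;0,0,0,0,0,0"}}

```text
time: 6.62
tool_pos: [0.5422, 0.0277, 0.2306]
tool_rot: [3.141, 0.004, -0.14]
contact_force: [-0.4, -0.3, 0.1]
opening: 0.0501
grip_force: 0.0
```

```bash
python3 d.py 0.5422 0.0273 0.184 3.1416 0 -0.134
```

Run:
```python
from cell import robot;import cv2,numpy as np
c=robot.read_camera("wrist");cv2.imwrite("pics/w2.png",c["image"][:,:,::-1]);print(c["fx"],c["cx"],c["cy"],np.round(c["pose"],4).tolist())
```

```text
t 6.62 pos [0.5422 0.0277 0.2306] rpy [ 3.141  0.004 -0.14 ] q [-0.09  0.39  1.5  -0.    1.26  1.62] F [-0.4 -0.3  0.1] op 0.0501 grip 0.0
tool delta [0.0002 0.0003 0.0466]
rotvec [ 0.0004  0.0036 -0.0055]
377.3845040337618 277.59831216284834 208.97209353943487 [[-0.1382, -0.9573, -0.2539, 0.6093], [-0.9904, 0.1337, 0.0347, 0.018], [0.0007, 0.2563, -0.9666, 0.3693], [0.0, 0.0, 0.0, 1.0]]
```

View pics/w2.png

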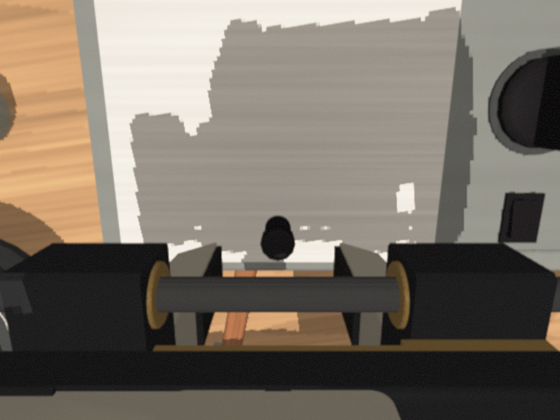

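The wrist view shows the flap knob's head at (278,241), centred between the fingers, which projects to about (0.545, 0.027). Descending and gripping.

Request:
{"op": "creep_tool", "data": {"plan": "0.0015,0.0003,0.02,0,0,-0.005;0,0,0.02,0,0,0;0,0,0.0066,0,0,0;0,0,0,0,0,0"}}

```text
time: 7.0
tool_pos: [0.5437, 0.0272, 0.1844]
tool_rot: [3.141, 0.003, -0.135]
contact_force: [-0.4, 0.1, 0.6]
opening: 0.0501
grip_force: 0.0
```

Request:
{"op": "creep_tool", "data": {"plan": "0,0,0,0,0,0;0,0,0,0,0,0;0,0,0,0,0,0;0,0,0,0,0,0;0,0,0,0,0,0;0,0,0,0,0,0", "finger_gap": 0, "squeeze": 8}}

```text
time: 7.5
tool_pos: [0.5445, 0.0274, 0.1859]
tool_rot: [3.141, -0.001, -0.134]
contact_force: [-0.6, -0.1, 1.6]
opening: 0.0175
grip_force: 8.0
```

```bash
python3 -c "
import numpy as np
t=np.arange(0,1.96,.15);p=np.c_[-.13*np.cos(t)+.029*np.sin(t),-.13*np.sin(t)-.029*np.cos(t)]
print(np.round(np.diff(p,axis=0),4).tolist())"
```

```text
[[0.0058, -0.0191], [0.0086, -0.018], [0.0112, -0.0165], [0.0135, -0.0147], [0.0156, -0.0125], [0.0173, -0.01], [0.0186, -0.0073], [0.0195, -0.0045], [0.0199, -0.0015], [0.0199, 0.0015], [0.0195, 0.0044], [0.0186, 0.0073], [0.0173, 0.01]]
```

Request:
{"op": "creep_tool", "data": {"plan": "0.0058,0,-0.0191,0,0,0;0.0086,0,-0.018,0,0,0;0.0112,0,-0.0165,0,0,0;0.0135,0,-0.0147,0,0,0;0.0156,0,-0.0125,0,0,0;0,0,0,0,0,0", "squeeze": 12}}

```text
time: 8.0
tool_pos: [0.6008, 0.0195, 0.2687]
tool_rot: [3.141, -0.005, -0.135]
contact_force: [-5.9, -0.5, 7.8]
opening: 0.017
grip_force: 12.0
```

Run:
```python
from cell import robot;import cv2,numpy as np
c=robot.read_camera("scene");cv2.imwrite("pics/s3.png",cv2.resize(c["image"][100:330,170:410,::-1],None,fx=2.5,fy=2.5))
```

```bash
python3 d.py
```

```text
t 8.05 pos [0.5989 0.0198 0.2675] rpy [ 3.141e+00 -1.000e-03 -1.340e-01] q [-0.09  0.47  1.27 -0.    1.4   1.61] F [-5.4 -1.1  5. ] op 0.0173 grip 12.0
```

View pics/s3.png

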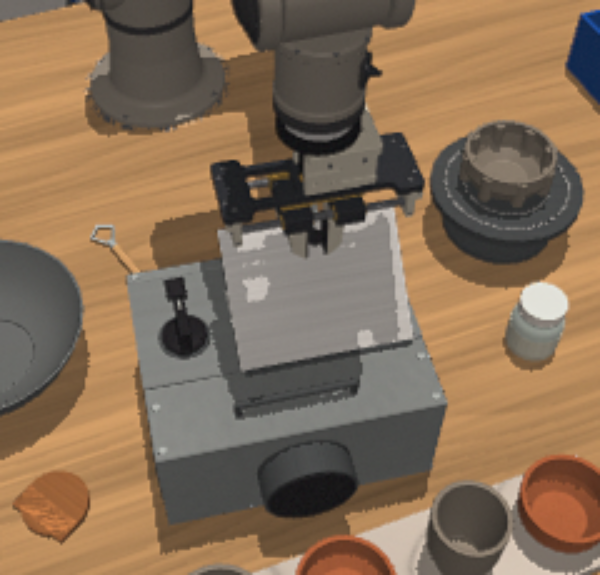

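The flap is up about 0.75 rad, held by its knob at (318,232). A small outward radial force shows, so I'll continue on a slightly wider arc.

Request:
{"op": "creep_tool", "data": {"plan": "0.0165,0,-0.0115,0,0,0;0.0186,0,-0.0083,0,0,0;0.0195,0,-0.0055,0,0,0;0.0199,0,-0.0015,0,0,0;0,0,0,0,0,0"}}

```text
time: 8.47
tool_pos: [0.6743, 0.0092, 0.292]
tool_rot: [3.141, -0.001, -0.135]
contact_force: [-0.2, -3.3, 2.2]
opening: 0.0175
grip_force: 12.0
```

Request:
{"op": "creep_tool", "data": {"plan": "0.0199,0,0.0015,0,0,0;0.0195,0,0.0044,0,0,0;0.0186,0,0.0073,0,0,0;0,0,0,0,0,0"}}

```text
time: 8.8
tool_pos: [0.7316, 0.0012, 0.2771]
tool_rot: [3.141, -0.0, -0.135]
contact_force: [-0.0, -2.7, 0.6]
opening: 0.0176
grip_force: 12.0
```

```bash
python3 d.py
```

```text
t 8.8 pos [0.7316 0.0012 0.2771] rpy [ 3.141 -0.    -0.135] q [-0.1   0.75  0.74 -0.    1.65  1.6 ] F [-0.  -2.7  0.6] op 0.0176 grip 12.0
```

Request:
{"op": "creep_tool", "data": {"plan": "0.012,0,0.0065,0,0,0;0,0,0,0,0,0;0,0,0,0,0,0"}}

```text
time: 9.05
tool_pos: [0.7411, -0.0001, 0.2719]
tool_rot: [3.14, 0.002, -0.135]
contact_force: [-1.6, -4.7, -3.7]
opening: 0.0171
grip_force: 12.0
```

Request:
{"op": "creep_tool", "data": {"plan": "0,0,0,0,0,0;0,0,0,0,0,0;0,0,0,0,0,0;0,0,0,0,0,0", "finger_gap": 0.05}}

```text
time: 9.38
tool_pos: [0.7415, 0.0015, 0.2739]
tool_rot: [-3.141, -0.001, -0.134]
contact_force: [-0.0, -0.0, -0.3]
opening: 0.0394
grip_force: 0.2
```

Request:
{"op": "creep_tool", "data": {"plan": "0,0,-0.03,0,0,0;0,0,-0.03,0,0,0;0,0,-0.03,0,0,0;-0.03,0,0,0,0,0;-0.035,0,0,0,0,0;-0.035,0,0,0,0,0;-0.035,0,0,0,0,0;0,0,0,0,0,0"}}

```text
time: 10.05
tool_pos: [0.6023, 0.0207, 0.3631]
tool_rot: [-3.141, 0.007, -0.132]
contact_force: [0.3, 1.4, -0.0]
opening: 0.05
grip_force: 0.0
```

```bash
python3 d.py 0.598 0.0199 0.24 3.1416 0 -0.134
```

Run:
```python
from cell import robot;import cv2,numpy as np
c=robot.read_camera("top");cv2.imwrite("pics/t4.png",c["image"][:,:,::-1])
c=robot.read_camera("wrist");a=c["image"][:,:,::-1];print(c["fx"],c["cx"],c["cy"],np.round(c["pose"],4).tolist())
cv2.imwrite("pics/w4.png",np.vstack([cv2.resize(a,(448,336)),cv2.resize(cv2.imread("pics/t4.png")[80:270,170:430],(448,264))]))
```

```text
t 10.05 pos [0.6023 0.0207 0.3631] rpy [-3.141  0.007 -0.132] q [-0.09  0.45  1.05  0.    1.65  1.61] F [ 0.3  1.4 -0. ] op 0.05 grip 0.0
tool delta [-0.0033  0.0014  0.1231]
rotvec [-0.0003  0.0074  0.0016]
377.3845040337618 277.59831216284834 208.97209353943487 [[-0.1316, -0.9587, -0.2521, 0.6729], [-0.9913, 0.1273, 0.0336, 0.0107], [-0.0001, 0.2543, -0.9671, 0.5032], [0.0, 0.0, 0.0, 1.0]]
```

View pics/w4.png

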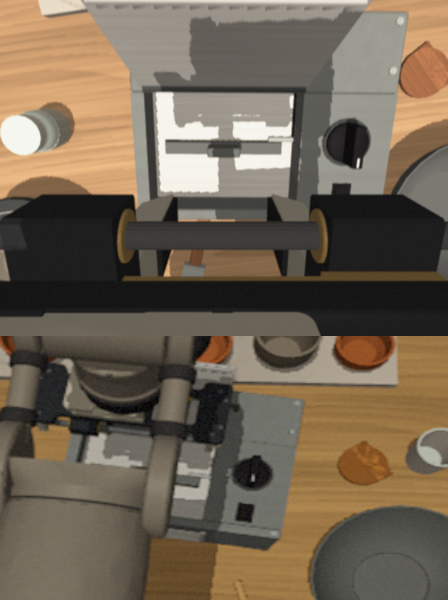

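The flap stands fully back, and the filter's tab is visible at about (224,150) in the composite, with its frame across the well. I turn the tool a quarter turn and come down for a closer look.

Request:
{"op": "creep_tool", "data": {"plan": "0,0,0,0,0,-0.125;0,0,0,0,0,-0.125;0,0,0,0,0,-0.125;0,0,0,0,0,-0.125;0,0,0,0,0,-0.125;0,0,0,0,0,-0.125;0,0,0,0,0,-0.125;0,0,0,0,0,-0.125", "finger_gap": 0.045}}

```text
time: 10.82
tool_pos: [0.6112, 0.0186, 0.3636]
tool_rot: [3.14, -0.001, 0.872]
contact_force: [-0.3, -0.4, 0.1]
opening: 0.0451
grip_force: 0.0
```

Request:
{"op": "creep_tool", "data": {"plan": "0,0,0,0,0,-0.125;0,0,0,0,0,-0.125;0,0,0,0,0,-0.125;0,0,0,0,0,-0.125;0,0,0.03,0,0,-0.07;0,0,0.03,0,0,0;0,0,0.03,0,0,0;0,0,0,0,0,0"}}

```text
time: 11.48
tool_pos: [0.6085, 0.0188, 0.2672]
tool_rot: [-3.132, 0.0, 1.436]
contact_force: [-0.5, -0.1, -0.6]
opening: 0.0452
grip_force: 0.0
```

Request:
{"op": "creep_tool", "data": {"plan": "0,0,0,0,0,0;0,0,0,0,0,0"}}

```text
time: 11.65
tool_pos: [0.6111, 0.0186, 0.2754]
tool_rot: [3.138, -0.0, 1.436]
contact_force: [0.7, 0.2, 0.5]
opening: 0.0449
grip_force: 0.0
```

```bash
python3 d.py 0.598 0.0199 0.146 3.1416 0 1.437
```

Run:
```python
from cell import robot;import cv2,numpy as np
c=robot.read_camera("wrist");a=c["image"][:,:,::-1];print(c["fx"],c["cx"],c["cy"],np.round(c["pose"],4).tolist());cv2.imwrite("pics/w5.png",a)
```

```text
t 11.65 pos [0.6111 0.0186 0.2754] rpy [ 3.138 -0.     1.436] q [-0.09  0.48  1.22  0.    1.43  0.04] F [0.7 0.2 0.5] op 0.0449 grip 0.0
tool delta [-0.0005 -0.0136  0.1293]
rotvec [ 0.0035 -0.0002 -0.0012]
377.3845040337618 277.59831216284834 208.97209353943487 [[0.991, -0.13, -0.0314, 0.6196], [-0.1338, -0.959, -0.25, 0.0852], [0.0024, 0.2519, -0.9677, 0.4143], [0.0, 0.0, 0.0, 1.0]]
```

View pics/w5.png

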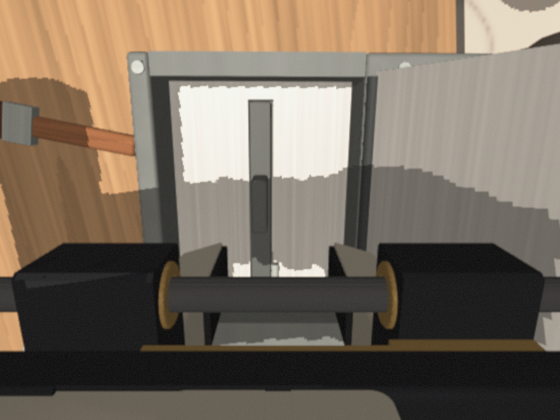

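The wrist view shows the tab's top centred at (260,205), which projects to (0.5986, 0.0205). The open flap is at the right. The gripper body could brush the leaning flap, so I approach tilted 0.12 rad away from it and grip lightly.

Request:
{"op": "creep_tool", "data": {"plan": "0,-0.0127,0,-0.12,0,0;0,-0.0038,0.0317,0,0,0;0,-0.0038,0.0317,0,0,0;0,-0.0019,0.0158,0,0,0;0,0,0,0,0,0;0,0,0,0,0,0;0,0,0,0,0,0"}}

```text
time: 12.28
tool_pos: [0.5986, 0.0203, 0.1963]
tool_rot: [3.017, -0.0, 1.436]
contact_force: [-0.1, 0.4, 0.3]
opening: 0.0447
grip_force: 0.0
```

```bash
python3 d.py 0.5986 0.0205 0.148
```

```text
t 12.28 pos [0.5986 0.0203 0.1963] rpy [ 3.017 -0.     1.436] q [-0.09  0.45  1.5  -0.01  1.06  0.05] F [-0.1  0.4  0.3] op 0.0447 grip 0.0
tool delta [ 0.0002 -0.0061  0.048 ]
```

Request:
{"op": "creep_tool", "data": {"plan": "0,-0.0025,0.02,0,0,0;0,-0.0024,0.018,0,0,0;0,0,0,0,0,0"}}

```text
time: 12.53
tool_pos: [0.596, 0.0205, 0.1543]
tool_rot: [3.024, 0.0, 1.436]
contact_force: [-1.6, 0.1, -0.9]
opening: 0.045
grip_force: 0.0
```

Request:
{"op": "creep_tool", "data": {"plan": "0,-0.0012,0.01,0,0,0;0,0,0,0,0,0;0,0,0,0,0,0"}}

```text
time: 12.78
tool_pos: [0.5971, 0.0204, 0.1462]
tool_rot: [3.02, 0.0, 1.436]
contact_force: [0.7, -0.2, -0.9]
opening: 0.0448
grip_force: 0.0
```

Request:
{"op": "creep_tool", "data": {"plan": "0,0,0,0,0,0;0,0,0,0,0,0;0,0,0,0,0,0;0,0,0,0,0,0;0,0,0,0,0,0;0,0,0,0,0,0", "finger_gap": 0, "squeeze": 10}}

```text
time: 13.28
tool_pos: [0.5964, 0.0205, 0.1454]
tool_rot: [3.022, 0.0, 1.436]
contact_force: [-0.8, 0.3, 2.8]
opening: 0.0141
grip_force: 9.9
```

```bash
python3 d.py 0.5986 0.0205 0.148
```

```text
t 13.28 pos [0.5964 0.0205 0.1454] rpy [3.022 0.    1.436] q [-0.09  0.51  1.56 -0.01  0.95  0.05] F [-0.8  0.3  2.8] op 0.0141 grip 9.9
tool delta [ 0.0003  0.0024 -0.0023]
```

Gripped with no hint of the flap. Drawing up 30 mm, straightening, then lifting clear.

Request:
{"op": "creep_tool", "data": {"plan": "0,0.0012,-0.01,0,0,0;0,0.0012,-0.01,0,0,0;0,0.0012,-0.01,0,0,0;0,0,0,0.06,0,0;0,0,0,0.06,0,0;0,0,0,0,0,0", "finger_gap": 0, "squeeze": 15}}

```text
time: 13.78
tool_pos: [0.5985, 0.02, 0.177]
tool_rot: [3.139, -0.0, 1.435]
contact_force: [-0.5, -1.4, -1.0]
opening: 0.0118
grip_force: 15.0
```

```bash
python3 d.py
```

```text
t 13.78 pos [0.5985 0.02   0.177 ] rpy [ 3.139 -0.     1.435] q [-0.09  0.53  1.41 -0.    1.19  0.04] F [-0.5 -1.4 -1. ] op 0.0118 grip 15.0
```

Request:
{"op": "creep_tool", "data": {"plan": "0,0,-0.015,0,0,0;0,0,-0.02,0,0,0;0,0,-0.02,0,0,0;0,0,-0.02,0,0,0;0,0,0,0,0,0", "finger_gap": 0, "squeeze": 25}}

```text
time: 14.2
tool_pos: [0.5986, 0.0203, 0.2556]
tool_rot: [3.131, -0.0, 1.436]
contact_force: [0.5, 0.5, 1.1]
opening: 0.012
grip_force: 25.0
```

Request:
{"op": "creep_tool", "data": {"plan": "0,0,-0.025,0,0,0;0,0,-0.025,0,0,0;0,0,-0.025,0,0,0;0,0,-0.02,0,0,0;0,0,0,0,0,0"}}

```text
time: 14.62
tool_pos: [0.5978, 0.0204, 0.3498]
tool_rot: [3.132, -0.0, 1.436]
contact_force: [-0.5, -0.7, -0.9]
opening: 0.0117
grip_force: 25.0
```

```bash
python3 d.py 0.437 -0.342 0.285
```

Run:
```python
from cell import robot;import cv2,numpy as np
c=robot.read_camera("scene");cv2.imwrite("pics/s6.png",c["image"][:,:,::-1])
```

```text
t 14.62 pos [0.5978 0.0204 0.3498] rpy [ 3.132 -0.     1.436] q [-0.09  0.43  1.11 -0.    1.59  0.04] F [-0.5 -0.7 -0.9] op 0.0117 grip 25.0
tool delta [-0.3807 -0.1113  0.0637]
```

View pics/s6.png

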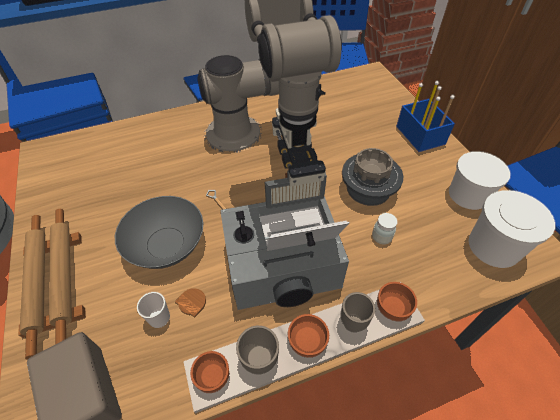

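The filter is out and upright (at (297,190)) and the flap is open. Carrying it over to the bowl.

Request:
{"op": "creep_tool", "data": {"plan": "-0.01,-0.003,0,0,0,0;-0.02,-0.006,0,0,0,0;-0.027,-0.008,0,0,0,0;-0.027,-0.008,0,0,0,0;-0.027,-0.008,0,0,0,0;-0.027,-0.008,0,0,0,0;-0.027,-0.008,0,0,0,0;-0.027,-0.008,0,0,0,0"}}

```text
time: 15.33
tool_pos: [0.5124, -0.1635, 0.3432]
tool_rot: [-3.139, -0.001, 1.436]
contact_force: [0.0, 0.2, -0.7]
opening: 0.0118
grip_force: 25.0
```

Request:
{"op": "creep_tool", "data": {"plan": "-0.027,-0.008,0,0,0,0;-0.027,-0.008,0,0,0,0;-0.027,-0.008,0,0,0,0;-0.027,-0.008,0,0,0,0;-0.027,-0.008,0,0,0,0;-0.027,-0.008,0,0,0,0;-0.018,-0.006,0,0,0,0;-0.008,-0.002,0,0,0,0"}}

```text
time: 16.0
tool_pos: [0.4311, -0.343, 0.3431]
tool_rot: [-3.138, -0.001, 1.433]
contact_force: [-0.6, -0.5, -1.2]
opening: 0.0116
grip_force: 25.0
```

Request:
{"op": "creep_tool", "data": {"plan": "0,0,0.015,0,0,0;0,0,0.025,0,0,0;0,0,0.015,0,0,0;0,0,0,0,0,0;0,0,0,0,0,0;0,0,0,0,0,0"}}

```text
time: 16.5
tool_pos: [0.4337, -0.3408, 0.2911]
tool_rot: [3.141, 0.001, 1.436]
contact_force: [0.3, 0.1, -0.5]
opening: 0.0121
grip_force: 25.0
```

```bash
python3 d.py 0.437 -0.342 0.285
```

Run:
```python
from cell import robot;import cv2,numpy as np
c=robot.read_camera("scene");cv2.imwrite("pics/s7.png",c["image"][:,:,::-1])
```

```text
t 16.5 pos [ 0.4337 -0.3408  0.2911] rpy [3.141e+00 1.000e-03 1.436e+00] q [-0.81  0.36  1.37  0.    1.41 -0.67] F [ 0.3  0.1 -0.5] op 0.0121 grip 25.0
tool delta [-0.0008  0.0035  0.0061]
```

View pics/s7.png

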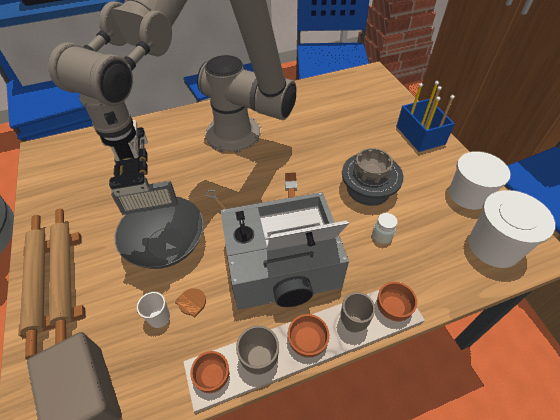

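The filter hangs upright over the bowl (at (145,197)), about 100 mm above the rim. The flap is open, the knob is at rest and nothing else has moved. I let it settle and hand in.

Request:
{"op": "creep_tool", "data": {"plan": "0,0.003,0,0,0,0;0,0,0,0,0,0;0,0,0,0,0,0;0,0,0,0,0,0;0,0,0,0,0,0;0,0,0,0,0,0"}}

```text
time: 17.05
tool_pos: [0.4364, -0.3413, 0.2906]
tool_rot: [3.141, 0.0, 1.436]
contact_force: [0.7, 0.5, -0.8]
opening: 0.0119
grip_force: 25.0
```

```bash
python3 -c "
from cell import robot;print(robot.hand_in())"
```

```text
the job is handed in; nothing more can be done
None
```

I handed the job in at about 17 s: the knob was turned to its stop and sprang back, the flap is fully open, and the filter is held upright over the bowl's centre, about 100 mm above the rim; the hand-in gave no verdict.

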